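# Fit the slicer blade over its locating pin

### The arm

A 6-joint arm with a two-finger parallel gripper is mounted at the origin on the work surface. World frame = base frame: x ahead of the robot, y to its left, z up, the work surface at z = 0. Lengths are in mm, angles in rad, forces in N, time in s.
With the tool pointing down it reaches from about 425 to 925 mm from the base axis. Payload 12.5 kg.
Tool frame: the origin (TCP) lies at the centre of the arm's flange, where the gripper is bolted on; the fingertips stand 173 mm ahead of it and the grasp point (between the pads) lies 155 mm ahead of it (grip_depth is the distance from the TCP to the grasp point, in mm); z points along the fingers, y is the line along which they close (so a half turn about z gives the same grasp; the last joint's range is limited). The gripper opens to 85 mm and grips with 20 to 120 N. Pads are 22 mm wide; open, the fingers measure 114 mm over their backs; the gripper's body (76 mm by 85 mm) begins 54 mm behind the grasp point. The pads swing forward as they close: fully open they stand 13 mm farther back than shut.
Start: joints at [0.998, 0.491, 1.559, -0, 1.092, -0.106], TCP at [281.247, 558.144, 404.727] pointing down, gripper open.
Joint ranges: [-3.1, 3.1], [-0.84, 2.19], [0.05, 2.79], [-1.13, 4.28], [0.06, 2.93], [-2.69, 2.69]. Speed limits (rad/s): [2.22, 2.22, 2.79, 3.14, 3.14, 3.14].

### API

Orientations are given as a unit quaternion [w, x, y, z].
In Python, from cell import * gives the robot as it stands.
- The arm moves only by the tool send_rows, never from a script. Its argument "deltas" is a list of rows, each an object with "gripper": the opening, from 0 (shut) to 1 (fully open); "delta_pos": the shift along the world's x, y, z in cm, a list of three; "dr": the turn, a rotation vector about the world's x, y, z in rad, a list of three. In form: [{"gripper": gripper, "delta_pos": [tx, ty, tz], "dr": [wx, wy, wz]}, ...]. A call has 1 to 12 rows; each row shifts and turns the commanded pose from where the row before left it; what a row does not reach is not made up. A row lasts 1/10 s, in which the tool goes at most 50 mm and 8.59 degrees, less where a joint would pass 70% of its speed; a pose out of reach is approached as far as the arm can. A call is refused whole if a number of a shift passes 5 or a number of a turn 0.15, either way. A call with a gripper value outside its range is refused whole. The fingers move at their own pace and stop on an object; "squeeze" is the grip in N (left out, the last holds). Time passes only in rows, so rows that do not move let the fingers close. It gives the time, the measured TCP pose, the force, the opening and the grip force at its end, in the units of the state.
- read_state(): the state, without advancing time (a new reading comes with each control period).
- get_image(name): name is "scene" or "top"; returns a dict with "color" (420x560x3 uint8, blue, green, red), "z_map" (420x560 float32, mm along the optical axis (not along the pixel's ray), 0 where there is no reading), "fov_y" (degrees; the focal length in pixels is half the picture's height over the tangent of half this angle, whatever the lens; pixels are square), "cx", "cy" (the principal point, pixels), "k1" (the pictures are not rectified: a ray, as slopes to the right and down, at radius r is drawn at 1 + k1 r^2 times it, then the intrinsics apply), "R" (3x3) and "t" (3): a world point X has camera coordinates R X + t. Camera axes: x right, y down, z forward; pixel columns grow to the right and rows downward; lengths in mm; the calibration is good to about 2 mm. A picture is of the moment at which its call begins.
- finish_job(): hands the job in; it is judged then, once.
The state is a dict: "time_s": time; "joints": joint angles; "dq": joint speeds; "joint_efforts": joint torques, N m; "tcp_pos": TCP position; "ee_rot": TCP orientation; "ft_force": force on the tool from outside, world axes, zero at the start; "ft_torque": the same for the moment, N m; "gripper_width": opening from 0.0 (shut) to 1.0 (fully open); "grip_force": force on a finger pad.
Only numpy, scipy, OpenCV 4.12 (cv2) and the standard library are available. Lean on these libraries where they do the work, as an engineer would, in place of code of your own. Each camera call takes 0.05 s, during which the arm holds its last target. There are 200 camera calls.

### The job

Fit the notched blade into the vegetable slicer's bed: lay it flat in the channel with its notch round the locating pin, slide it along the deck until the bottom of the notch bears on the pin, and press it home for a moment with a light but definite push (about 10 N, never harder than 15 N). Then swing the keeper fully across the blade to lock it, leaving the blade home against the pin and the other things on the counter where they are.

Things in the scene. Friction and masses are not known exactly. Their poses are not given: they have to be found in the camera images.
- blade: blade to fit, lying on the white board: steel plate 120 (x) x 56 (y) x 5, upright black grip across its middle (12 in x, 44 in y, top 37 above the underside). Open notch in its +x end: slot 12 wide from its straight root at x = +38 to x = 50, then flaring to a 24 wide mouth from x = 56 to the end x = 60. 0.15 to 0.27 kg. Origin: underside centre, under the grip; z up
- notch (a point): point on the blade at x = +42, y = 0, half way up its thickness: the pin's axis passes here when the notch root bears on the pin
- bed: slicer bed, a fixed aluminium block 230 (x) x 110 (y). Flat deck 30 above the counter; channel 66 wide along x (y = -33 to +33) between side rails 8 high from x = -115 to +85; a grey cross bar (top 56 above the counter) closes the +x end from x = +98. The blade goes in with its notch towards +x. Origin: underside centre on the counter; z up
- pin_slot (a point): middle of the short slot in the deck (x = +70, y = 0, z = 30 of the bed) in which the one steel locating pin is clamped: 8 dia, 10 high, upright, on the channel's centre line. Set by eye, up to 7.5 either way along the bed's x from this point; its place is not reported. It can be seen or felt; it does not give. Rubbing on the deck takes 1 to 5 N of a push
- keeper (a joint): the keeper: flat dark bar, 14 wide, 39 to 45 above the counter, pivoting on the +y rail at x = -18, y = +44 of the bed. 0 to 2.356 rad, counter-clockwise from above: at q it points along angle 2.356 + q from the bed's +x. 0 to 0.6: swung out; 2.356 (stop): straight across the channel over the blade's tail, 4 above the plate. About 1.5 N at the knob turns it; it stays where left
- keeper_knob (a point): centre of the top of the keeper's upright round knob, 14 dia, 46 from the pivot, from 45 to 79 above the counter
- board: white cutting board 200 x 150 x 12, fixed; the blade starts on it. Origin: underside centre
- spare: the plain spare blade: the same plate and grip but a straight end without a notch; bystander. Origin: underside centre
- shaker: glass cheese shaker jar, 52 dia x 85 high; bystander. Origin: underside centre
- squeeze: squeeze bottle, 64 dia x 185 high; bystander. Origin: underside centre
- scraper: dough scraper lying flat, plate 150 x 75 with a round wooden handle along one side, 22 high; bystander. Origin: under the plate's centre
- cutter: pizza wheel lying flat, 220 long, 22 high; bystander. Origin: under where handle and shank meet, x towards the wheel
- dough_ring: steel ring, 90 dia x 35 high; bystander. Origin: underside centre
- sauce_cup: small steel bowl, 70 dia x 40 high; bystander. Origin: underside centre
Not all that is in view belongs to the job. Leave any brown or yellow look-alike of the blade alone.

How it is judged:
By the outcome, as a careful person would: the job done as asked, in the order asked, and still so for the second after the job is handed in, with the robot touching nothing.
It also fails if it takes over 72 s, if anything falls off the work surface, if the arm or the gripper's body presses on something with over 40 N, if the wrist force passes 120 N, or if a joint passes its speed limit or range.

## Working session

There is one attempt and no reset: what is moved stays moved. The work goes in short steps, Python scripts to look and compute and a tool call to move; the robot and the scene stay as the last step left them, time stands still between calls to the robot, and variables do not carry over. Pictures are saved under pics/ and viewed, at most 10 in all, crops included, and the job is handed in when it is done.

Besides the shell and the picture viewer there is one more tool, called after "Request:" by a JSON object that holds its "method" and its "body", one argument or row to a line. send_rows: Moves the arm, as the interface text tells. Its arguments: {"type":"object","properties":{"deltas":{"type":"array"},"squeeze":{"type":"number"}},"required":["deltas"]}

```bash
mkdir -p pics; ls; cat > h.py <<'E'
from cell import *
import numpy as np, cv2
def snap(n):
    g=get_image(n); g['f']=210/np.tan(np.radians(g['fov_y'])/2); return g
def K(g): return np.array([[g['f'],0,g['cx']],[0,g['f'],g['cy']],[0,0,1.]])
def cloud(g):
    v,u=np.mgrid[0:420,0:560]; a=(u-g['cx'])/g['f']; b=(v-g['cy'])/g['f']
    x,y=a.copy(),b.copy()
    for _ in range(15):
        s=1+g['k1']*(x*x+y*y); x,y=a/s,b/s
    z=g['z_map']; C=np.stack([x*z,y*z,z],-1); R=np.array(g['R']);t=np.array(g['t'])
    return (C-t)@R, np.stack([x,y,np.ones_like(x)],-1)@R, -R.T@t   # world points, ray dirs, cam centre
def proj(g,X):
    c=np.array(g['R'])@np.array(X,float)+np.array(g['t']); x,y=c[:2]/c[2]; s=1+g['k1']*(x*x+y*y)
    return g['f']*s*x+g['cx'], g['f']*s*y+g['cy']
def at(g,u,v,z):  # world point on plane z
    _,d,c=cloud(g); r=d[int(round(v)),int(round(u))]; return c+r*(z-c[2])/r[2]
E
python3 - <<'E'
from h import *
print(read_state())
for n in('top','scene'):
    g=snap(n); cv2.imwrite(f'pics/{n}0.png',g['color']); print(n,g['f'],g['k1'],-np.array(g['R']).T@g['t'],np.round(g['R'],3).tolist())
E
```

```text
pics
{'time_s': 0.0, 'joints': array([ 9.98367773e-01,  4.91572156e-01,  1.55945713e+00,  1.50413688e-05,
        1.09167400e+00, -1.05618929e-01]), 'dq': array([ 0.00072047,  0.00036085, -0.00062233, -0.00120178,  0.00040038,
       -0.0001087 ]), 'joint_efforts': array([ 1.30682787e-03, -6.18454027e+01, -2.61598563e+01, -1.97858583e-05,
        4.07751213e-03, -1.95962073e-07]), 'tcp_pos': array([281.24735075, 558.10993502, 404.11715565]), 'ee_rot': array([-1.90971712e-04,  2.31294688e-01,  9.72883579e-01, -5.21488488e-04]), 'ft_force': array([ 0.23654332, -0.43762   ,  0.12087861]), 'ft_torque': array([-0.0046471 , -0.00943976,  0.00466612]), 'grip_force': 0.0, 'gripper_width': 1.0000814475916238}
top 447.54072581917626 -0.11643765541691704 [ 445.05590134   10.10806461 1381.90619599] [[-0.01, -1.0, -0.012], [-0.996, 0.011, -0.088], [0.088, 0.011, -0.996]]
scene 424.5967474003418 -0.016256098812702336 [ 839.73857303 -536.28530632 1065.14317683] [[0.89, 0.456, -0.003], [0.385, -0.755, -0.532], [-0.245, 0.472, -0.847]]
```

View pics/top0.png

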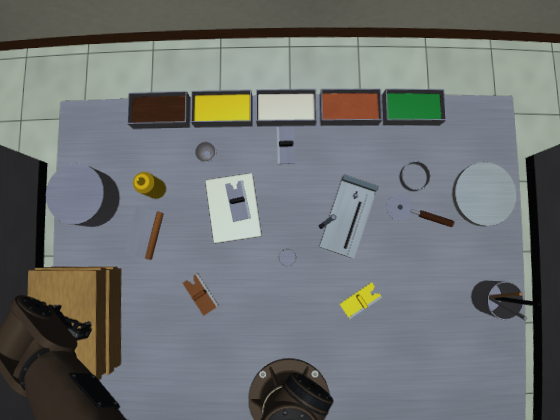

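View pics/scene0.png

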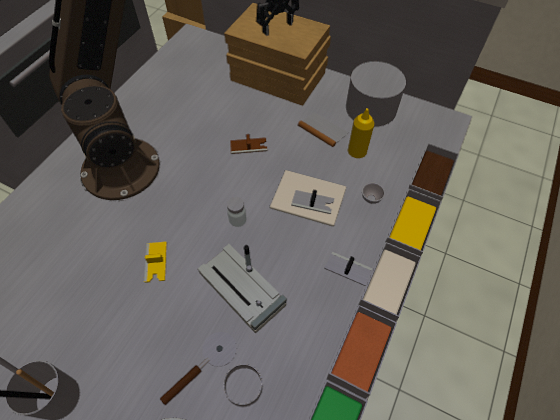

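Top view: the steel notched blade is on the white board at (237,200), notch up the picture (+x). The spare is at (286,145), the brown look-alike at (200,293) and the yellow one at (360,300). The bed is at (349,217) with its cross bar at (360,183) and the knob near (325,222). The blade at (237,200) fits the description: grey steel, notched, and on the board. I'll confirm with an enlarged crop.

```bash
python3 - <<'E'
from h import *
g=snap('top'); c=g['color'][168:268,200:385]; cv2.imwrite('pics/crop1.png',cv2.resize(c,None,fx=4.3,fy=4.3,interpolation=cv2.INTER_CUBIC))
g=snap('scene'); c=g['color'][160:340,190:350]; cv2.imwrite('pics/crop2.png',cv2.resize(c,None,fx=3.3,fy=3.3,interpolation=cv2.INTER_CUBIC))
E
```

```text
(no output)
```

View pics/crop1.png

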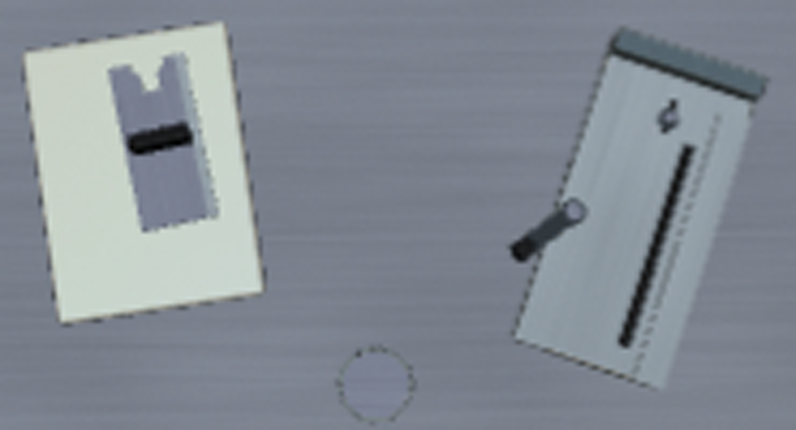

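View pics/crop2.png

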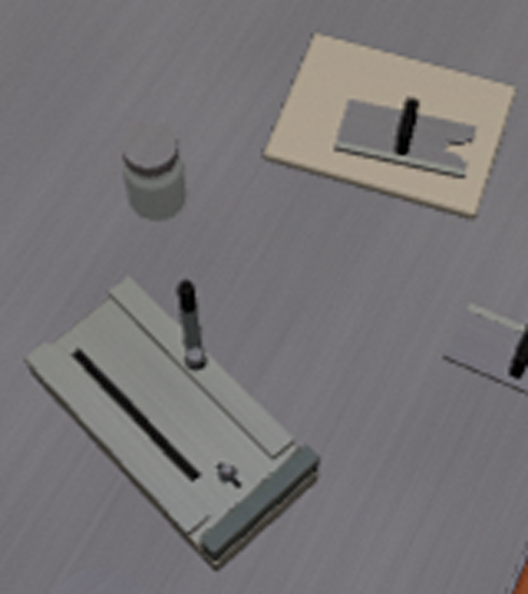

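The crops confirm it: the grey plate with a V/slot notch is on the board at top (237,200), with the grip at crop (160,138). The keeper knob is at crop1 (518,250), its pivot at (574,211), and the pin at (668,118) near the cross bar. Next I fit the poses.

```bash
cat > fit.py <<'E'
from h import *
from scipy.optimize import minimize
sg=lambda d:1/(1+np.exp(-np.clip(d/1.0,-40,40)))
def loc(P,p):
    c,s=np.cos(p[2]),np.sin(p[2]); d=P[:,:2]-p[:2]; return d@np.array([[c,-s],[s,c]])
def rect(q,hx,hy): return np.minimum(hx-abs(q[:,0]),hy-abs(q[:,1]))
def fit(P,L,f,p0):
    c=lambda p:np.mean((sg(f(loc(P,p)))-L)**2); best=None
    p=np.array(p0,float)
    for sc in(8,2):
        r=minimize(c,p,method='Nelder-Mead',options=dict(initial_simplex=p+np.vstack([np.zeros(3),np.diag([sc,sc,sc*.01])]),xatol=.01,fatol=1e-8,maxiter=600)); p=r.x
    return p,r.fun
def bladef(q):
    hw=np.interp(q[:,0],[38,50,56,60],[6,6,12,12]); n=np.minimum(q[:,0]-38,hw-abs(q[:,1])); return np.minimum(rect(q,60,28),-n)
def plane(g,z):
    _,d,c=cloud(g); return (c+d*((z-c[2])/d[...,2])[...,None]).reshape(-1,3)
E
python3 - <<'E'
from fit import *
for n in('top','scene'):
    g=snap(n); W,_,_=cloud(g); W=W.reshape(-1,3); z=W[:,2]
    if n=='top':
        b0=at(g,237,200,17); d0=at(g,349,217,38); print('guess',b0,d0)
    a=-0.33 if n=='top' else pb[2]
    m=(np.hypot(*(W[:,:2]-d0[:2]).T)<165)&(g['z_map'].ravel()>0)
    Q=W[m]
    L=((Q[:,2]>20)&(Q[:,2]<80)).astype(float)
    pb,c=fit(Q,L,lambda q:rect(q,115,55),[d0[0],d0[1],a]); print(n,'bed',pb,c,'deck z',np.median(W[m][:,2][(Q[:,2]>20)&(abs(loc(Q,pb)[:,1])<25)]))
    # blade by colour: not-white inside the board
    P=plane(g,17); gr=g['color'].max(2).ravel().astype(float)
    gr=g['color'].reshape(-1,3).mean(1)
    m=np.hypot(*(P[:,:2]-b0[:2]).T)<70
    inside=m; 
    bz=W[:,2]
    th=(np.percentile(gr[m],90)+np.percentile(gr[m],40))/2; L=(gr[m]<th).astype(float)
    # keep inside board
    board=cv2.erode(((abs(z-13)<9).reshape(420,560)).astype(np.uint8),np.ones((3,3))).ravel()>0
    pk,c=fit(P[m],L,bladef,[b0[0],b0[1],0.15]); print(n,'blade',pk,c,'th',th,np.percentile(gr[m],[10,40,90]))
    # grip black top: z>35
    gm=m&(W[:,2]>40)&(W[:,2]<55); print('grip top pts',gm.sum(),W[gm].mean(0) if gm.any() else '')
    ql=loc(W,pb); km=(W[:,2]>55)&(W[:,2]<85)&(abs(ql[:,1]-50)<60)&(abs(ql[:,0]+20)<75); print('knob',km.sum(),ql[km].mean(0),W[km].mean(0)) if km.any() else 0
    kt=km&(W[:,2]>74); print('knobtop',kt.sum(),ql[kt].mean(0),W[kt].mean(0)) if kt.any() else 0
    pm=(abs(ql[:,0]-70)<16)&(abs(ql[:,1])<8)&(W[:,2]>35)&(W[:,2]<44); print('pin',pm.sum(),ql[pm].mean(0)if pm.any() else '',W[pm].mean(0) if pm.any() else '')
E
```

```text
guess [606.6539062  155.66155081  17.        ] [ 548.8155532 -184.3669766   38.       ]
top bed [ 5.52276260e+02 -1.83240408e+02 -3.41408424e-01] 0.008820687920104396 deck z 30.23505114192429
top blade [6.04481563e+02 1.54342666e+02 2.05252150e-01] 0.06813339180551291 th 176.16666666666666 [128.66666667 147.66666667 204.66666667]
grip top pts 58 [604.61071249 153.49570316  48.03770417]
knob 21 [-56.97612099  70.5865361 ] [522.22197019 -97.65140686  75.96602624]
knobtop 16 [-56.42135185  69.59822036] [522.4138178  -98.76842579  78.9783081 ]
pin 10 [68.09079049  1.11845955] [ 616.81160132 -204.98428947   39.25190738]
scene bed [ 5.53027895e+02 -1.84501554e+02 -3.42904427e-01] 0.021018423749471365 deck z 30.57880978741987
scene blade [6.06463752e+02 1.51014821e+02 2.16788390e-01] 0.0859231371011366 th 138.0 [ 88.86666667 118.66666667 157.33333333]
grip top pts 54 [606.49867542 149.03041185  48.58784637]
knob 40 [-54.20508365  68.1089895 ] [ 524.87838382 -102.13268514   72.21039918]
knobtop 24 [-55.52442056  68.99170236] [ 523.93264504 -100.85776944   78.13036451]
pin 9 [68.22275459  0.41028722] [ 617.41681267 -207.05326963   39.6483251 ]
```

Request:
{"method": "send_rows", "body": {
  "deltas": [
    {"gripper": 1,"delta_pos": [2.7,-3.38,0],"dr": [0,0,-0.0745]},
    {"gripper": 1,"delta_pos": [2.7,-3.38,0],"dr": [0,0,-0.0745]},
    {"gripper": 1,"delta_pos": [2.7,-3.38,0],"dr": [0,0,-0.0745]},
    {"gripper": 1,"delta_pos": [2.7,-3.38,0],"dr": [0,0,-0.0745]},
    {"gripper": 1,"delta_pos": [2.7,-3.38,0],"dr": [0,0,-0.0745]},
    {"gripper": 1,"delta_pos": [2.7,-3.38,0],"dr": [0,0,-0.0745]},
    {"gripper": 1,"delta_pos": [2.7,-3.38,0],"dr": [0,0,-0.0745]},
    {"gripper": 1,"delta_pos": [2.7,-3.38,0],"dr": [0,0,-0.0745]},
    {"gripper": 1,"delta_pos": [2.7,-3.38,0],"dr": [0,0,-0.0745]},
    {"gripper": 0.6,"delta_pos": [2.7,-3.38,0],"dr": [0,0,-0.0745]},
    {"gripper": 0.6,"delta_pos": [2.7,-3.38,0],"dr": [0,0,-0.0745]},
    {"gripper": 0.6,"delta_pos": [2.7,-3.38,0],"dr": [0,0,-0.0745]}
  ],
  "squeeze": 30
}}

```text
time_s: 1.5
tcp_pos: [606.1, 150.9, 404.8]
ee_rot: [0.0, 0.63, 0.776, 0.0]
ft_force: [0.4, 1.1, 0.1]
gripper_width: 0.598
grip_force: 0.0
```

Request:
{"method": "send_rows", "body": {
  "deltas": [
    {"gripper": 0.6,"delta_pos": [0,0,-4],"dr": [0,0,0]},
    {"gripper": 0.6,"delta_pos": [0,0,-4],"dr": [0,0,0]},
    {"gripper": 0.6,"delta_pos": [0,0,-4],"dr": [0,0,0]},
    {"gripper": 0.6,"delta_pos": [0,0,-4],"dr": [0,0,0]},
    {"gripper": 0.6,"delta_pos": [0,0,-3],"dr": [0,0,0]},
    {"gripper": 0.6,"delta_pos": [0,0,-1.5],"dr": [0,0,0]},
    {"gripper": 0.6,"delta_pos": [0,0,-0.3],"dr": [0,0,0]},
    {"gripper": 0.3,"delta_pos": [0,0,0],"dr": [0,0,0]},
    {"gripper": 0,"delta_pos": [0,0,0],"dr": [0,0,0]},
    {"gripper": 0,"delta_pos": [0,0,0],"dr": [0,0,0]},
    {"gripper": 0,"delta_pos": [0,0,0],"dr": [0,0,0]},
    {"gripper": 0,"delta_pos": [0,0,0],"dr": [0,0,0]}
  ]
}}

```text
time_s: 2.7
tcp_pos: [605.6, 152.6, 198.4]
ee_rot: [0.001, 0.629, 0.777, 0.001]
ft_force: [-0.4, -0.7, 6.4]
gripper_width: 0.14
grip_force: 31.6
```

Request:
{"method": "send_rows", "body": {
  "deltas": [
    {"gripper": 0,"delta_pos": [0,0,0],"dr": [0,0,0]},
    {"gripper": 0,"delta_pos": [0,0,0],"dr": [0,0,0]}
  ]
}}

```text
time_s: 2.9
tcp_pos: [605.6, 152.6, 198.3]
ee_rot: [0.001, 0.629, 0.777, 0.001]
ft_force: [-0.3, -0.3, 7.4]
gripper_width: 0.131
grip_force: 31.6
```

Request:
{"method": "send_rows", "body": {
  "deltas": [
    {"gripper": 0,"delta_pos": [0,0,1],"dr": [0,0,0]},
    {"gripper": 0,"delta_pos": [0,0,3],"dr": [0,0,0]},
    {"gripper": 0,"delta_pos": [0,0,3],"dr": [0,0,0]},
    {"gripper": 0,"delta_pos": [0,0,3],"dr": [0,0,0]},
    {"gripper": 0,"delta_pos": [0,0,1],"dr": [0,0,0]},
    {"gripper": 0,"delta_pos": [0,0,0],"dr": [0,0,0]}
  ],
  "squeeze": 40
}}

```text
time_s: 3.5
tcp_pos: [605.2, 152.6, 308.2]
ee_rot: [0.001, 0.629, 0.777, 0.001]
ft_force: [-0.0, 0.6, -2.3]
gripper_width: 0.13
grip_force: 39.3
```

```bash
python3 - <<'E'
from fit import *
s=read_state(); print(s['tcp_pos'],s['ft_force'],s['gripper_width'])
g=snap('scene'); cv2.imwrite('pics/held.png',cv2.resize(g['color'][100:280,220:420],None,fx=3,fy=3,interpolation=cv2.INTER_CUBIC))
c,n=np.cos(-.342),np.sin(-.342)
for x in(-2,0): print('target bed x',x,552.6+c*x, -183.9+n*x)
E
```

```text
[605.15722195 152.57695046 308.23999823] [-0.04053093  0.57887378 -2.25668436] 0.1299847936529403
target bed x -2 550.71582838744 -183.2292561335182
target bed x 0 552.6 -183.9
```

View pics/held.png

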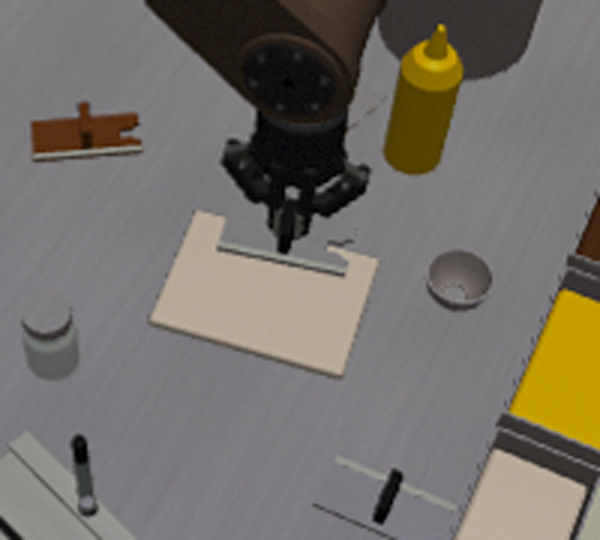

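The blade is held level in the gripper with the notch towards +x, and the board is empty. The sauce cup at crop (460,280) and the bottle are untouched. Moving over the channel.

Request:
{"method": "send_rows", "body": {
  "deltas": [
    {"gripper": 0,"delta_pos": [-0.3,-1.8,0],"dr": [0,0,-0.03]},
    {"gripper": 0,"delta_pos": [-0.5,-3.2,0],"dr": [0,0,-0.05]},
    {"gripper": 0,"delta_pos": [-0.5,-3.2,0],"dr": [0,0,-0.05]},
    {"gripper": 0,"delta_pos": [-0.5,-3.2,0],"dr": [0,0,-0.05]},
    {"gripper": 0,"delta_pos": [-0.5,-3.2,0],"dr": [0,0,-0.05]},
    {"gripper": 0,"delta_pos": [-0.5,-3.2,0],"dr": [0,0,-0.05]},
    {"gripper": 0,"delta_pos": [-0.5,-3.2,0],"dr": [0,0,-0.05]},
    {"gripper": 0,"delta_pos": [-0.5,-3.2,0],"dr": [0,0,-0.05]},
    {"gripper": 0,"delta_pos": [-0.5,-3.2,0],"dr": [0,0,-0.05]},
    {"gripper": 0,"delta_pos": [-0.5,-3.2,0],"dr": [0,0,-0.05]},
    {"gripper": 0,"delta_pos": [-0.5,-3.0,0],"dr": [0,0,-0.05]},
    {"gripper": 0,"delta_pos": [-0.2,0,0],"dr": [0,0,-0.022]}
  ]
}}

```text
time_s: 4.75
tcp_pos: [549.2, -187.0, 305.1]
ee_rot: [-0.001, 0.819, 0.574, -0.001]
ft_force: [0.5, -0.1, -2.5]
gripper_width: 0.133
grip_force: 39.3
```

Request:
{"method": "send_rows", "body": {
  "deltas": [
    {"gripper": 0,"delta_pos": [0,0,-3],"dr": [0,0,0]},
    {"gripper": 0,"delta_pos": [0,0,-2],"dr": [0,0,0]},
    {"gripper": 0,"delta_pos": [0,0,-1],"dr": [0,0,0]},
    {"gripper": 0,"delta_pos": [0,0,0],"dr": [0,0,0]}
  ]
}}

```text
time_s: 5.15
tcp_pos: [549.8, -183.3, 244.9]
ee_rot: [-0.002, 0.817, 0.576, -0.001]
ft_force: [-0.9, -0.4, -2.3]
gripper_width: 0.136
grip_force: 39.2
```

```bash
python3 - <<'E'
from fit import *
s=read_state(); print(s['tcp_pos'],s['ee_rot'],s['ft_force']); zb=s['tcp_pos'][2]-186.3; print(zb)
for n,p in(('top',(552.28,-183.24,-.342)),('scene',(553.03,-184.5,-.342))):
    g=snap(n); cv2.imwrite(f'pics/over_{n}.png',g['color'])
    W=cloud(g)[0].reshape(-1,3); q=loc(W,p)
    m=(abs(W[:,2]-zb-5)<5)&(abs(q[:,0])<75)&(abs(q[:,1])<45)
    print(n,m.sum(),'x',np.percentile(q[m][:,0],[1,99]),'y',np.percentile(q[m][:,1],[1,3,97,99]),'z',np.median(W[m][:,2]), 'front y', np.percentile(q[m&(q[:,0]>40)][:,1],[2,98]) if (m&(q[:,0]>40)).any() else '')
A=[cv2.imread(f'pics/over_{n}.png')[a:a+120,b:b+130] for n,a,b in(('top',155,290),('scene',220,180))]
cv2.imwrite('pics/over.png',cv2.resize(np.hstack(A),None,fx=3,fy=3,interpolation=cv2.INTER_CUBIC))
E
```

```text
[ 549.83344725 -183.26361977  244.93711692] [-0.0015239   0.81719295  0.57636151 -0.0008788 ] [-0.85262454 -0.42935802 -2.26282743]
58.63711692186263Traceback (most recent call last):
  File "<stdin>", line 7, in <module>
    return _quantile_unchecked(
        a, q, axis, out, overwrite_input, method, keepdims, weights)
    return _ureduce(a,
                    func=_quantile_ureduce_func,
    ...<5 lines>...
                    overwrite_input=overwrite_input,
                    method=method)
    r = func(a, **kwargs)
    result = _quantile(arr,
                       quantiles=q,
    ...<2 lines>...
                       out=out,
                       weights=wgt)
    slices_having_nans = np.isnan(arr[-1, ...])
                                  ~~~^^^^^^^^^
IndexError: index -1 is out of bounds for axis 0 with size 0
```

```bash
python3 - <<'E'
from fit import *
zb=58.6
g=snap('scene'); p=(553.03,-184.5,-.342)
W=cloud(g)[0].reshape(-1,3); q=loc(W,p)
m=(abs(W[:,2]-zb-4)<5)&(abs(q[:,0])<75)&(abs(q[:,1])<45)
print(m.sum(),'x',np.percentile(q[m][:,0],[1,99]),'y',np.percentile(q[m][:,1],[1,3,97,99]),'z',np.median(W[m][:,2]))
for a,b in((-60,-40),(-40,-20),(20,36),(36,62)):
    k=m&(q[:,0]>a)&(q[:,0]<b); print(a,k.sum(),np.sort(q[k][:,1])[[0,1,2,-3,-2,-1]].round(1) if k.sum()>3 else '')
A=[g['color'][220:340,180:310],cv2.imread('pics/over_top.png')[155:275,290:420]]
cv2.imwrite('pics/over.png',cv2.resize(np.hstack(A),None,fx=3,fy=3,interpolation=cv2.INTER_CUBIC))
E
```

```text
490 x [-61.71132835  56.02407874] y [-28.10699046 -27.79230455  24.80966762  27.36882506] z 64.82686080359649
-60 70 [-28.1 -27.5 -27.5  -2.3  -1.3  -0.6]
-40 64 [-28.2 -28.  -27.9  -3.3  -2.4  -1.3]
20 116 [-28.3 -27.8 -27.5  27.1  27.4  27.7]
36 132 [-28.6 -28.4 -28.1  27.6  28.2  28.3]
```

View pics/over.png

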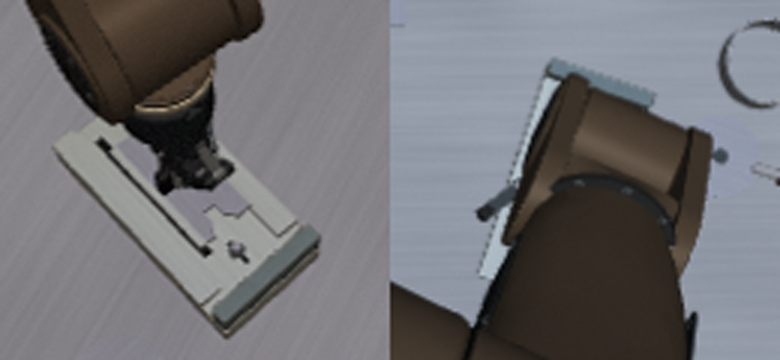

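In the left panel the scene view shows the held blade over the channel, centred and parallel, with the notch (crop 220,215) facing the pin (238,250). Lowering.

Request:
{"method": "send_rows", "body": {
  "deltas": [
    {"gripper": 0,"delta_pos": [0,0,-1.2],"dr": [0,0,0]},
    {"gripper": 0,"delta_pos": [0,0,-0.8],"dr": [0,0,0]},
    {"gripper": 0,"delta_pos": [0,0,-0.4],"dr": [0,0,0]},
    {"gripper": 0,"delta_pos": [0,0,-0.2],"dr": [0,0,0]},
    {"gripper": 0,"delta_pos": [0,0,0],"dr": [0,0,0]},
    {"gripper": 0,"delta_pos": [0,0,0],"dr": [0,0,0]}
  ]
}}

```text
time_s: 5.85
tcp_pos: [550.3, -183.5, 220.9]
ee_rot: [0.0, 0.817, 0.576, 0.0]
ft_force: [0.6, 0.6, -2.4]
gripper_width: 0.132
grip_force: 39.3
```

Request:
{"method": "send_rows", "body": {
  "deltas": [
    {"gripper": 0,"delta_pos": [0,0,-0.1],"dr": [0,0,0]},
    {"gripper": 0,"delta_pos": [0,0,-0.1],"dr": [0,0,0]},
    {"gripper": 0,"delta_pos": [0,0,0],"dr": [0,0,0]},
    {"gripper": 0,"delta_pos": [0,0,0],"dr": [0,0,0]}
  ]
}}

```text
time_s: 6.25
tcp_pos: [550.3, -183.5, 218.8]
ee_rot: [0.0, 0.817, 0.576, 0.0]
ft_force: [-1.1, -0.4, -3.5]
gripper_width: 0.13
grip_force: 39.3
```

Request:
{"method": "send_rows", "body": {
  "deltas": [
    {"gripper": 0,"delta_pos": [0,0,-0.1],"dr": [0,0,0]},
    {"gripper": 0,"delta_pos": [0,0,-0.1],"dr": [0,0,0]},
    {"gripper": 0,"delta_pos": [0,0,0],"dr": [0,0,0]},
    {"gripper": 0,"delta_pos": [0,0,0],"dr": [0,0,0]}
  ]
}}

```text
time_s: 6.65
tcp_pos: [550.2, -183.5, 216.7]
ee_rot: [-0.0, 0.817, 0.576, -0.0]
ft_force: [0.5, 0.4, -2.9]
gripper_width: 0.131
grip_force: 39.3
```

Request:
{"method": "send_rows", "body": {
  "deltas": [
    {"gripper": 0,"delta_pos": [0,0,-0.05],"dr": [0,0,0]},
    {"gripper": 0,"delta_pos": [0,0,0],"dr": [0,0,0]},
    {"gripper": 0,"delta_pos": [0,0,0],"dr": [0,0,0]}
  ]
}}

```text
time_s: 6.95
tcp_pos: [550.2, -183.5, 216.4]
ee_rot: [0.0, 0.817, 0.576, 0.0]
ft_force: [-0.6, 0.6, 1.1]
gripper_width: 0.131
grip_force: 39.7
```

Request:
{"method": "send_rows", "body": {
  "deltas": [
    {"gripper": 0,"delta_pos": [0.19,-0.067,0],"dr": [0,0,0]},
    {"gripper": 0,"delta_pos": [0.19,-0.067,0],"dr": [0,0,0]},
    {"gripper": 0,"delta_pos": [0.19,-0.067,0],"dr": [0,0,0]},
    {"gripper": 0,"delta_pos": [0.19,-0.067,0],"dr": [0,0,0]},
    {"gripper": 0,"delta_pos": [0.19,-0.067,0],"dr": [0,0,0]}
  ]
}}

```text
time_s: 7.45
tcp_pos: [559.8, -186.8, 216.4]
ee_rot: [-0.0, 0.817, 0.576, -0.0]
ft_force: [-3.4, 2.2, 6.5]
gripper_width: 0.133
grip_force: 40.3
```

Request:
{"method": "send_rows", "body": {
  "deltas": [
    {"gripper": 0,"delta_pos": [0.19,-0.067,0],"dr": [0,0,0]},
    {"gripper": 0,"delta_pos": [0.19,-0.067,0],"dr": [0,0,0]},
    {"gripper": 0,"delta_pos": [0.19,-0.067,0],"dr": [0,0,0]}
  ]
}}

```text
time_s: 7.75
tcp_pos: [565.5, -188.8, 216.4]
ee_rot: [-0.0, 0.817, 0.576, -0.0]
ft_force: [-4.2, 2.0, 5.3]
gripper_width: 0.135
grip_force: 40.3
```

Request:
{"method": "send_rows", "body": {
  "deltas": [
    {"gripper": 0,"delta_pos": [0.1,-0.035,0],"dr": [0,0,0]},
    {"gripper": 0,"delta_pos": [0.1,-0.035,0],"dr": [0,0,0]},
    {"gripper": 0,"delta_pos": [0.1,-0.035,0],"dr": [0,0,0]}
  ]
}}

```text
time_s: 8.05
tcp_pos: [568.5, -189.9, 216.4]
ee_rot: [-0.0, 0.817, 0.576, -0.0]
ft_force: [-4.5, 1.2, 5.6]
gripper_width: 0.13
grip_force: 40.5
```

Request:
{"method": "send_rows", "body": {
  "deltas": [
    {"gripper": 0,"delta_pos": [0.1,-0.035,0.03],"dr": [0,0,0]},
    {"gripper": 0,"delta_pos": [0.1,-0.035,0],"dr": [0,0,0]},
    {"gripper": 0,"delta_pos": [0.1,-0.035,0],"dr": [0,0,0]}
  ]
}}

```text
time_s: 8.35
tcp_pos: [571.6, -191.0, 216.4]
ee_rot: [0.0, 0.817, 0.576, 0.0]
ft_force: [-1.2, 0.6, 0.1]
gripper_width: 0.134
grip_force: 39.7
```

Request:
{"method": "send_rows", "body": {
  "deltas": [
    {"gripper": 0,"delta_pos": [0.1,-0.035,0],"dr": [0,0,0]},
    {"gripper": 0,"delta_pos": [0.1,-0.035,0],"dr": [0,0,0]}
  ]
}}

```text
time_s: 8.55
tcp_pos: [573.6, -191.7, 216.4]
ee_rot: [0.0, 0.817, 0.576, 0.0]
ft_force: [-1.0, -0.3, -1.0]
gripper_width: 0.129
grip_force: 39.5
```

Request:
{"method": "send_rows", "body": {
  "deltas": [
    {"gripper": 0,"delta_pos": [0.05,-0.018,0],"dr": [0,0,0]},
    {"gripper": 0,"delta_pos": [0.05,-0.018,0],"dr": [0,0,0]}
  ]
}}

```text
time_s: 8.75
tcp_pos: [574.5, -192.0, 216.4]
ee_rot: [0.0, 0.817, 0.576, 0.0]
ft_force: [-0.4, 0.4, -2.3]
gripper_width: 0.129
grip_force: 39.4
```

Request:
{"method": "send_rows", "body": {
  "deltas": [
    {"gripper": 0,"delta_pos": [0.05,-0.018,-0.02],"dr": [0,0,0]},
    {"gripper": 0,"delta_pos": [0.05,-0.018,0],"dr": [0,0,0]}
  ]
}}

```text
time_s: 8.95
tcp_pos: [575.4, -192.3, 216.4]
ee_rot: [-0.0, 0.817, 0.576, -0.0]
ft_force: [-1.8, 0.6, 0.0]
gripper_width: 0.13
grip_force: 39.7
```

Request:
{"method": "send_rows", "body": {
  "deltas": [
    {"gripper": 0,"delta_pos": [0.05,-0.018,0],"dr": [0,0,0]}
  ]
}}

```text
time_s: 9.05
tcp_pos: [575.9, -192.5, 216.4]
ee_rot: [0.0, 0.817, 0.576, 0.0]
ft_force: [-1.6, 0.5, 1.8]
gripper_width: 0.128
grip_force: 39.8
```

Request:
{"method": "send_rows", "body": {
  "deltas": [
    {"gripper": 0,"delta_pos": [0.05,-0.018,0],"dr": [0,0,0]}
  ]
}}

```text
time_s: 9.15
tcp_pos: [576.4, -192.7, 216.4]
ee_rot: [0.0, 0.817, 0.576, 0.0]
ft_force: [-3.1, 0.7, 1.0]
gripper_width: 0.133
grip_force: 39.8
```

Request:
{"method": "send_rows", "body": {
  "deltas": [
    {"gripper": 0,"delta_pos": [0.03,-0.01,0],"dr": [0,0,0]}
  ]
}}

```text
time_s: 9.25
tcp_pos: [576.8, -192.8, 216.4]
ee_rot: [0.0, 0.817, 0.576, 0.0]
ft_force: [-2.5, 1.3, 2.3]
gripper_width: 0.129
grip_force: 39.9
```

Request:
{"method": "send_rows", "body": {
  "deltas": [
    {"gripper": 0,"delta_pos": [0.03,-0.01,0],"dr": [0,0,0]}
  ]
}}

```text
time_s: 9.35
tcp_pos: [577.0, -192.9, 216.4]
ee_rot: [-0.0, 0.817, 0.576, -0.0]
ft_force: [-2.9, 0.6, 2.8]
gripper_width: 0.133
grip_force: 40.0
```

Request:
{"method": "send_rows", "body": {
  "deltas": [
    {"gripper": 0,"delta_pos": [0.03,-0.01,0],"dr": [0,0,0]}
  ]
}}

```text
time_s: 9.45
tcp_pos: [577.3, -193.0, 216.4]
ee_rot: [0.0, 0.817, 0.576, -0.0]
ft_force: [-2.8, -0.1, 3.5]
gripper_width: 0.136
grip_force: 40.0
```

Request:
{"method": "send_rows", "body": {
  "deltas": [
    {"gripper": 0,"delta_pos": [0.03,-0.01,0],"dr": [0,0,0]}
  ]
}}

```text
time_s: 9.55
tcp_pos: [577.6, -193.1, 216.4]
ee_rot: [-0.0, 0.817, 0.576, -0.0]
ft_force: [-4.2, 1.7, 4.7]
gripper_width: 0.135
grip_force: 40.2
```

Request:
{"method": "send_rows", "body": {
  "deltas": [
    {"gripper": 0,"delta_pos": [0.03,-0.01,0],"dr": [0,0,0]}
  ]
}}

```text
time_s: 9.65
tcp_pos: [577.8, -193.1, 216.4]
ee_rot: [-0.0, 0.817, 0.576, -0.0]
ft_force: [-5.9, 1.9, 4.5]
gripper_width: 0.129
grip_force: 40.4
```

Request:
{"method": "send_rows", "body": {
  "deltas": [
    {"gripper": 0,"delta_pos": [0.03,-0.01,0],"dr": [0,0,0]}
  ]
}}

```text
time_s: 9.75
tcp_pos: [577.9, -193.2, 216.4]
ee_rot: [-0.001, 0.817, 0.576, -0.0]
ft_force: [-7.6, 1.6, 6.4]
gripper_width: 0.135
grip_force: 40.6
```

Request:
{"method": "send_rows", "body": {
  "deltas": [
    {"gripper": 0,"delta_pos": [0.03,-0.01,0],"dr": [0,0,0]}
  ]
}}

```text
time_s: 9.85
tcp_pos: [578.1, -193.2, 216.4]
ee_rot: [-0.001, 0.817, 0.577, -0.001]
ft_force: [-8.2, 1.8, 7.8]
gripper_width: 0.128
grip_force: 40.7
```

Request:
{"method": "send_rows", "body": {
  "deltas": [
    {"gripper": 0,"delta_pos": [0.0,0.0,0.03],"dr": [0,0,0]},
    {"gripper": 0,"delta_pos": [0.0,0.0,0.0],"dr": [0,0,0]}
  ]
}}

```text
time_s: 10.05
tcp_pos: [578.1, -193.2, 216.4]
ee_rot: [-0.001, 0.817, 0.576, -0.001]
ft_force: [-6.9, 1.5, 5.0]
gripper_width: 0.135
grip_force: 40.2
```

Request:
{"method": "send_rows", "body": {
  "deltas": [
    {"gripper": 0,"delta_pos": [0.02,-0.007,0],"dr": [0,0,0]}
  ]
}}

```text
time_s: 10.15
tcp_pos: [578.2, -193.2, 216.4]
ee_rot: [-0.001, 0.817, 0.576, -0.001]
ft_force: [-8.4, 2.2, 5.1]
gripper_width: 0.133
grip_force: 40.4
```

Request:
{"method": "send_rows", "body": {
  "deltas": [
    {"gripper": 0,"delta_pos": [0.02,-0.007,0],"dr": [0,0,0]}
  ]
}}

```text
time_s: 10.25
tcp_pos: [578.3, -193.3, 216.4]
ee_rot: [-0.001, 0.817, 0.576, -0.001]
ft_force: [-9.8, 3.2, 5.8]
gripper_width: 0.13
grip_force: 40.5
```

Request:
{"method": "send_rows", "body": {
  "deltas": [
    {"gripper": 0,"delta_pos": [0.02,-0.007,0.01],"dr": [0,0,0]}
  ]
}}

```text
time_s: 10.35
tcp_pos: [578.4, -193.3, 216.5]
ee_rot: [-0.001, 0.817, 0.576, -0.001]
ft_force: [-9.1, 2.1, 4.4]
gripper_width: 0.128
grip_force: 40.3
```

Request:
{"method": "send_rows", "body": {
  "deltas": [
    {"gripper": 0,"delta_pos": [0.015,-0.005,0],"dr": [0,0,0]},
    {"gripper": 0,"delta_pos": [0,0,0],"dr": [0,0,0]}
  ]
}}

```text
time_s: 10.55
tcp_pos: [578.4, -193.3, 216.5]
ee_rot: [-0.002, 0.817, 0.576, -0.001]
ft_force: [-9.6, 2.5, 5.9]
gripper_width: 0.13
grip_force: 40.6
```

Request:
{"method": "send_rows", "body": {
  "deltas": [
    {"gripper": 0,"delta_pos": [0.02,-0.007,0],"dr": [0,0,0]},
    {"gripper": 0,"delta_pos": [0,0,0],"dr": [0,0,0]}
  ]
}}

```text
time_s: 10.75
tcp_pos: [578.5, -193.4, 216.5]
ee_rot: [-0.002, 0.817, 0.576, -0.001]
ft_force: [-11.0, 3.0, 5.1]
gripper_width: 0.133
grip_force: 40.7
```

Request:
{"method": "send_rows", "body": {
  "deltas": [
    {"gripper": 0,"delta_pos": [0.01,-0.0035,0],"dr": [0,0,0]},
    {"gripper": 0,"delta_pos": [0,0,0],"dr": [0,0,0]},
    {"gripper": 0,"delta_pos": [0,0,0],"dr": [0,0,0]}
  ]
}}

```text
time_s: 11.05
tcp_pos: [578.6, -193.4, 216.5]
ee_rot: [-0.002, 0.817, 0.576, -0.001]
ft_force: [-10.6, 3.4, 7.2]
gripper_width: 0.129
grip_force: 40.7
```

Request:
{"method": "send_rows", "body": {
  "deltas": [
    {"gripper": 0,"delta_pos": [0.015,-0.005,0],"dr": [0,0,0]},
    {"gripper": 0,"delta_pos": [0,0,0],"dr": [0,0,0]},
    {"gripper": 0,"delta_pos": [0,0,0],"dr": [0,0,0]},
    {"gripper": 0,"delta_pos": [0,0,0],"dr": [0,0,0]}
  ]
}}

```text
time_s: 11.45
tcp_pos: [578.6, -193.4, 216.5]
ee_rot: [-0.002, 0.817, 0.577, -0.001]
ft_force: [-11.6, 3.3, 7.9]
gripper_width: 0.128
grip_force: 40.8
```

Request:
{"method": "send_rows", "body": {
  "deltas": [
    {"gripper": 0,"delta_pos": [0,0,0],"dr": [0,0,0]}
  ]
}}

```text
time_s: 11.55
tcp_pos: [578.6, -193.4, 216.5]
ee_rot: [-0.002, 0.817, 0.576, -0.001]
ft_force: [-12.5, 3.8, 7.8]
gripper_width: 0.131
grip_force: 40.8
```

Request:
{"method": "send_rows", "body": {
  "deltas": [
    {"gripper": 0,"delta_pos": [-0.025,0.009,0.02],"dr": [0,0,0]},
    {"gripper": 0.5,"delta_pos": [0,0,0],"dr": [0,0,0]},
    {"gripper": 0.5,"delta_pos": [0,0,0],"dr": [0,0,0]},
    {"gripper": 0.5,"delta_pos": [0,0,0],"dr": [0,0,0]},
    {"gripper": 0.5,"delta_pos": [0,0,0],"dr": [0,0,0]}
  ],
  "squeeze": 20
}}

```text
time_s: 12.05
tcp_pos: [579.7, -193.8, 216.9]
ee_rot: [0.0, 0.817, 0.576, 0.0]
ft_force: [0.8, 0.1, 0.1]
gripper_width: 0.497
grip_force: 0.0
```

Request:
{"method": "send_rows", "body": {
  "deltas": [
    {"gripper": 0.5,"delta_pos": [0,0,1],"dr": [0,0,0]},
    {"gripper": 0.5,"delta_pos": [0,0,3],"dr": [0,0,0]},
    {"gripper": 0.5,"delta_pos": [0,0,4],"dr": [0,0,0]},
    {"gripper": 0.5,"delta_pos": [0,0,4],"dr": [0,0,0]},
    {"gripper": 0.2,"delta_pos": [-3,3,2],"dr": [0,0,0]},
    {"gripper": 0,"delta_pos": [-4,3,0],"dr": [0,0,0]},
    {"gripper": 0,"delta_pos": [-4,3,0],"dr": [0,0,0]},
    {"gripper": 0,"delta_pos": [-3,3,0],"dr": [0,0,0]},
    {"gripper": 0,"delta_pos": [0,0,0],"dr": [0,0,0]}
  ]
}}

```text
time_s: 12.95
tcp_pos: [436.1, -71.1, 357.9]
ee_rot: [-0.001, 0.817, 0.577, -0.0]
ft_force: [0.3, -0.4, -0.4]
gripper_width: -0.0
grip_force: 0.0
```

```bash
python3 - <<'E'
from fit import *
s=read_state(); print(s['tcp_pos'],s['ee_rot'],s['ft_force'])
A=[]
for n,p,a,b in(('top',(552.28,-183.24,-.342),155,290),('scene',(553.03,-184.5,-.342),220,180)):
    g=snap(n); A.append(g['color'][a:a+120,b:b+130])
    W=cloud(g)[0].reshape(-1,3); q=loc(W,p)
    m=(W[:,2]>61)&(W[:,2]<72)&(abs(q[:,0]-26)<20)&(abs(q[:,1])<30); print(n,'grip top',m.sum(),q[m].mean(0) if m.any() else '')
    kt=(W[:,2]>74)&(W[:,2]<85)&(abs(q[:,1]-60)<30)&(abs(q[:,0]+50)<30); print('knob',kt.sum(),q[kt].mean(0) if kt.any() else '')
cv2.imwrite('pics/home.png',cv2.resize(np.hstack(A),None,fx=3,fy=3,interpolation=cv2.INTER_CUBIC))
E
```

```text
[436.12835983 -71.14490054 357.86134001] [-5.21418049e-04  8.16632783e-01  5.77157301e-01 -2.77377522e-04] [ 0.29060093 -0.4002005  -0.40450154]
top grip top 57 [25.66663529 -0.5891188 ]
knob 19 [-56.34533548  69.93953424]
scene grip top 80 [26.91026707 -0.96541347]
knob 24 [-55.03426945  68.74515577]
```

View pics/home.png

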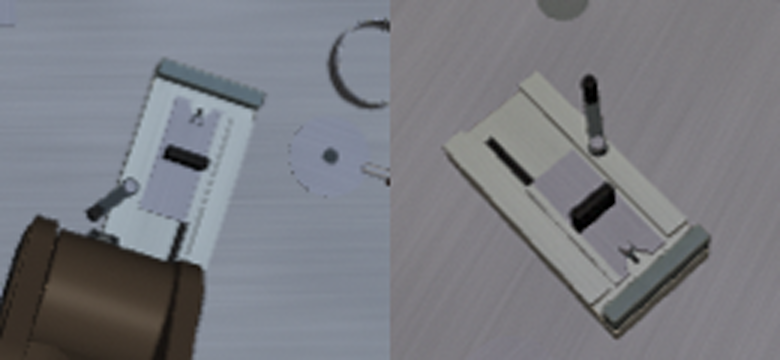

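Left (top) and right (scene) views: the blade lies in the channel with the pin inside the notch root (198,118)/(630,252). The knob is still swung out at (92,213)/(588,85). Next I grip the knob.

Request:
{"method": "send_rows", "body": {
  "deltas": [
    {"gripper": 0.6,"delta_pos": [4.34,-1.42,0],"dr": [0,0,0]},
    {"gripper": 0.6,"delta_pos": [4.34,-1.42,0],"dr": [0,0,0]},
    {"gripper": 0.6,"delta_pos": [0,0,-4],"dr": [0,0,0]},
    {"gripper": 0.6,"delta_pos": [0,0,-4],"dr": [0,0,0]},
    {"gripper": 0.6,"delta_pos": [0,0,-3],"dr": [0,0,0]},
    {"gripper": 0.6,"delta_pos": [0,0,-2],"dr": [0,0,0]},
    {"gripper": 0.4,"delta_pos": [0,0,0],"dr": [0,0,0]},
    {"gripper": 0,"delta_pos": [0,0,0],"dr": [0,0,0]},
    {"gripper": 0,"delta_pos": [0,0,0],"dr": [0,0,0]},
    {"gripper": 0,"delta_pos": [0,0,0],"dr": [0,0,0]},
    {"gripper": 0,"delta_pos": [0,0,0],"dr": [0,0,0]},
    {"gripper": 0,"delta_pos": [0,0,0],"dr": [0,0,0]}
  ],
  "squeeze": 25
}}

```text
time_s: 14.25
tcp_pos: [524.9, -101.2, 227.5]
ee_rot: [-0.003, 0.817, 0.576, -0.002]
ft_force: [-10.2, 9.0, -1.9]
gripper_width: 0.152
grip_force: 24.9
```

```bash
python3 - <<'E'
from h import *
s=read_state(); print(s['tcp_pos'],s['ft_force'],s['gripper_width'],s['grip_force'])
P=np.array([550.4,-136.4]); p=s['tcp_pos'][:2]; print('r,ang',np.hypot(*(p-P)),np.arctan2(*(p-P)[::-1])+.342)
A=np.linspace(2.555,4.70,17); X=P+46*np.c_[np.cos(A-.342),np.sin(A-.342)]
print(np.round(np.diff(X,axis=0)/10,2).tolist(), X[-1])
E
```

```text
[ 524.88024405 -101.18333581  227.53231485] [-10.18280855   8.95790579  -1.94199822] 0.15191088579019416 24.903315603733063
r,ang 43.4910494245238 2.5398750713419274
[[-0.47, -0.4], [-0.41, -0.46], [-0.34, -0.51], [-0.27, -0.55], [-0.2, -0.58], [-0.12, -0.6], [-0.04, -0.62], [0.05, -0.61], [0.13, -0.6], [0.21, -0.58], [0.28, -0.55], [0.35, -0.5], [0.42, -0.45], [0.48, -0.39], [0.52, -0.32], [0.56, -0.25]] [ 534.43720052 -179.54150012]
```

Request:
{"method": "send_rows", "body": {
  "deltas": [
    {"gripper": 0,"delta_pos": [-0.3,0.24,0],"dr": [0,0,0]},
    {"gripper": 0,"delta_pos": [-0.47,-0.4,0],"dr": [0,0,0]},
    {"gripper": 0,"delta_pos": [-0.41,-0.46,0],"dr": [0,0,0]},
    {"gripper": 0,"delta_pos": [-0.34,-0.51,0],"dr": [0,0,0]},
    {"gripper": 0,"delta_pos": [-0.27,-0.55,0],"dr": [0,0,0]}
  ]
}}

```text
time_s: 14.75
tcp_pos: [508.6, -119.1, 227.7]
ee_rot: [0.001, 0.817, 0.577, 0.001]
ft_force: [1.5, 3.5, -7.6]
gripper_width: 0.149
grip_force: 25.5
```

Request:
{"method": "send_rows", "body": {
  "deltas": [
    {"gripper": 0,"delta_pos": [-0.2,-0.58,0],"dr": [0,0,0]},
    {"gripper": 0,"delta_pos": [-0.12,-0.6,0],"dr": [0,0,0]},
    {"gripper": 0,"delta_pos": [-0.04,-0.62,0],"dr": [0,0,0]}
  ]
}}

```text
time_s: 15.05
tcp_pos: [503.7, -136.7, 227.5]
ee_rot: [-0.002, 0.817, 0.577, -0.001]
ft_force: [-10.7, 5.1, 2.1]
gripper_width: 0.153
grip_force: 26.6
```

Request:
{"method": "send_rows", "body": {
  "deltas": [
    {"gripper": 0,"delta_pos": [-0.05,-0.61,0],"dr": [0,0,0]},
    {"gripper": 0,"delta_pos": [0.09,-0.6,0],"dr": [0,0,0]},
    {"gripper": 0,"delta_pos": [0.2,-0.58,0],"dr": [0,0,0]},
    {"gripper": 0,"delta_pos": [0.28,-0.55,0],"dr": [0,0,0]}
  ]
}}

```text
time_s: 15.45
tcp_pos: [506.1, -160.0, 227.2]
ee_rot: [-0.006, 0.817, 0.577, -0.004]
ft_force: [-39.3, -4.6, 19.3]
gripper_width: 0.152
grip_force: 28.9
```

Request:
{"method": "send_rows", "body": {
  "deltas": [
    {"gripper": 0,"delta_pos": [0.35,-0.5,0],"dr": [0,0,0]},
    {"gripper": 0,"delta_pos": [0.42,-0.45,0],"dr": [0,0,0]}
  ]
}}

```text
time_s: 15.65
tcp_pos: [512.1, -170.4, 226.9]
ee_rot: [-0.007, 0.816, 0.578, -0.007]
ft_force: [-49.6, -20.7, 11.2]
gripper_width: 0.147
grip_force: 29.2
```

```bash
python3 - <<'E'
from fit import *
s=read_state(); print(s['tcp_pos'],s['ee_rot'],s['ft_force'],s['ft_torque'])
A=[]
for n,p,a,b in(('top',(552.28,-183.24,-.342),155,290),('scene',(553.03,-184.5,-.342),220,180)):
    g=snap(n); A.append(g['color'][a:a+120,b:b+130])
    W=cloud(g)[0].reshape(-1,3); q=loc(W,p)
    m=(W[:,2]>61)&(W[:,2]<70)&(abs(q[:,0]-26)<14)&(abs(q[:,1])<30); print(n,'grip top',m.sum(),q[m].mean(0) if m.any() else '')
    k=(W[:,2]>40.5)&(W[:,2]<49)&(np.hypot(q[:,0]+18,q[:,1]-44)<60); print('bar',k.sum(),q[k].mean(0) if k.any() else '',q[k].min(0),q[k].max(0))
cv2.imwrite('pics/kp.png',cv2.resize(np.hstack(A),None,fx=3,fy=3,interpolation=cv2.INTER_CUBIC))
E
```

```text
[ 512.13242663 -170.41934733  226.93303005] [-0.00715405  0.81626743  0.577593   -0.00652937] [-49.64281878 -20.70607233  11.19295701] [-3.21658393  7.46448799  0.5776138 ]
top grip top 0 
bar 24 [-12.70326858  50.7848935 ] [-75.33850144  43.99888537] [38.60156929 55.30974712]
scene grip top 77 [27.04665731 -1.02986395]
bar 66 [-5.70784451 39.43749383] [-68.11702836   3.48781254] [40.74987767 53.05494512]
```

View pics/kp.png

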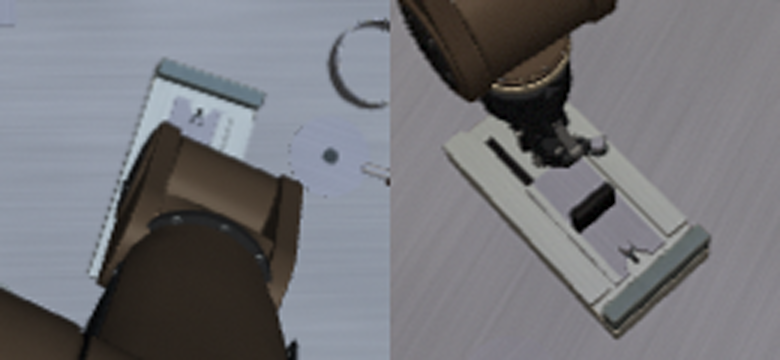

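```bash
python3 - <<'E'
from fit import *
g=snap('scene'); p=(553.03,-184.5,-.342)
for z in(45,50,55): 
    X=at(g,249,268,z); print(z,X,loc(X[None],p))
W=cloud(g)[0]
print(W[262:274,246:254,2].round(0)); print(loc(W[268,249][None],p),loc(W[266,249][None],p))
print([ (proj(g,[*(np.array(p[:2])+np.array([-18*.942+44*.3354,6.04+41.45])),z])) for z in (45,52)])
E
```

```text
45 [ 551.89930436 -137.24866766   45.        ] [[-16.91198299  44.13560594]]
50 [ 553.31008313 -139.20445508   50.        ] [[-14.92699212  42.76622198]]
55 [ 554.72086191 -141.1602425    55.        ] [[-12.94200125  41.39683801]]
[[ 41.  38.  -0.   2.   1.  -1.   0.   2.]
 [ 39.  42.  40.   2.   1.  -3.   1.   3.]
 [ 40.  36.  36.  35.   2.  -4.  -0.  -2.]
 [ 42.  37.  49.  49.  36.  -0.   1.  -1.]
 [ 47.  50.  49.  49.  47.  36.   0.   3.]
 [ 48.  48.  53.  51.  47.  45.  41.  -2.]
 [149.  51.  50.  51.  49.  47.  40.  39.]
 [146.  46.  48.  47.  44.  43.  37.  34.]
 [ 43.  43.  46.  45.  42.  46.  42.  39.]
 [ 42.  37.  42.  34.  38.  43.  41.  36.]
 [ 37.  38.  38.  39.  37.  41.  41.  37.]
 [ 31.  38.  40.  39.  39.  37.  36.  39.]]
[[-14.35579783  42.37217266]] [[-19.68545051  46.8825394 ]]
[(np.float64(248.6909023585194), np.float64(267.7603513801631)), (np.float64(248.53801076625209), np.float64(266.60750655329406))]
```

Request:
{"method": "send_rows", "body": {
  "deltas": [
    {"gripper": 0,"delta_pos": [-0.25,-0.05,0],"dr": [0,0,0]},
    {"gripper": 0,"delta_pos": [-0.25,-0.1,0],"dr": [0,0,0]},
    {"gripper": 0,"delta_pos": [0,0,0],"dr": [0,0,0]}
  ]
}}

```text
time_s: 16.1
tcp_pos: [511.0, -171.9, 227.0]
ee_rot: [-0.002, 0.817, 0.576, -0.002]
ft_force: [-12.2, -5.0, -4.3]
gripper_width: 0.152
grip_force: 26.8
```

Request:
{"method": "send_rows", "body": {
  "deltas": [
    {"gripper": 0.4,"delta_pos": [0,0,0],"dr": [0,0,0]},
    {"gripper": 0.4,"delta_pos": [0,0,0],"dr": [0,0,0]},
    {"gripper": 0.4,"delta_pos": [0,0,0],"dr": [0,0,0]},
    {"gripper": 0.4,"delta_pos": [0,0,0],"dr": [0,0,0]}
  ]
}}

```text
time_s: 16.5
tcp_pos: [512.9, -171.4, 227.4]
ee_rot: [0.001, 0.817, 0.577, 0.0]
ft_force: [0.5, 0.4, -0.2]
gripper_width: 0.405
grip_force: 0.0
```

Request:
{"method": "send_rows", "body": {
  "deltas": [
    {"gripper": 0.4,"delta_pos": [0,0,3],"dr": [0,0,0]},
    {"gripper": 0.4,"delta_pos": [0,0,4],"dr": [0,0,0]},
    {"gripper": 0,"delta_pos": [-2,2,3],"dr": [0,0,0]},
    {"gripper": 0,"delta_pos": [-3,4,0],"dr": [0,0,0]},
    {"gripper": 0,"delta_pos": [-3,4,0],"dr": [0,0,0]},
    {"gripper": 0,"delta_pos": [0,2,0],"dr": [0,0,0]},
    {"gripper": 0,"delta_pos": [0,0,0],"dr": [0,0,0]},
    {"gripper": 0,"delta_pos": [0,0,0],"dr": [0,0,0]}
  ]
}}

```text
time_s: 17.3
tcp_pos: [433.1, -51.3, 327.3]
ee_rot: [0.001, 0.817, 0.577, 0.0]
ft_force: [0.5, -0.5, 0.4]
gripper_width: 0.001
grip_force: 0.0
```

```bash
python3 - <<'E'
from fit import *
s=read_state(); print(s['tcp_pos'],s['ft_force'])
A=[]
for n,p,a,b in(('top',(552.28,-183.24,-.342),155,290),('scene',(553.03,-184.5,-.342),220,180)):
    g=snap(n); A.append(g['color'][a:a+120,b:b+130])
    W=cloud(g)[0].reshape(-1,3); q=loc(W,p)
    m=(W[:,2]>61)&(W[:,2]<72)&(abs(q[:,0]-26)<14)&(abs(q[:,1])<30); print(n,'grip top',m.sum(),q[m].mean(0) if m.any() else '')
    k=(W[:,2]>73)&(W[:,2]<84)&(np.hypot(q[:,0]+18,q[:,1]-44)<65); print('knob',k.sum(),q[k].mean(0) if k.any() else '',np.std(q[k],0))
cv2.imwrite('pics/kp2.png',cv2.resize(np.hstack(A),None,fx=3,fy=3,interpolation=cv2.INTER_CUBIC))
E
```

```text
[433.11744229 -51.31828346 327.27538424] [ 0.53214384 -0.51966677  0.41430685]
top grip top 59 [25.74956876  0.20179397]
knob 17 [-40.50299512   5.80644207] [16.5814134   4.12733654]
scene grip top 83 [27.01167133 -0.44724995]
knob 25 [-44.24519953   5.3588374 ] [3.598982   3.61758453]
```

View pics/kp2.png

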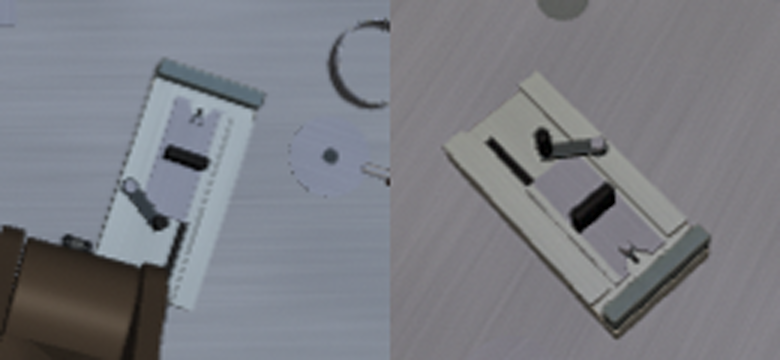

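Top (160,222) and scene (543,143) show the keeper part-way across, at q≈1.76, with the blade still home. I'll put the fingers loosely round the knob and push with the rear pad, so it can't bind.

Request:
{"method": "send_rows", "body": {
  "deltas": [
    {"gripper": 0.4,"delta_pos": [1.97,-2.9,0],"dr": [0,0,0]},
    {"gripper": 0.4,"delta_pos": [1.97,-2.9,0],"dr": [0,0,0]},
    {"gripper": 0.4,"delta_pos": [1.97,-2.9,0],"dr": [0,0,0]},
    {"gripper": 0.4,"delta_pos": [1.97,-2.9,0],"dr": [0,0,0]},
    {"gripper": 0.4,"delta_pos": [0,0,-3],"dr": [0,0,0]},
    {"gripper": 0.4,"delta_pos": [0,0,-3],"dr": [0,0,0]},
    {"gripper": 0.4,"delta_pos": [0,0,-2.5],"dr": [0,0,0]},
    {"gripper": 0.4,"delta_pos": [0,0,-1.5],"dr": [0,0,0]},
    {"gripper": 0.28,"delta_pos": [0,0,0],"dr": [0,0,0]},
    {"gripper": 0.28,"delta_pos": [0,0,0],"dr": [0,0,0]}
  ],
  "squeeze": 20
}}

```text
time_s: 18.4
tcp_pos: [511.7, -168.1, 226.9]
ee_rot: [-0.0, 0.817, 0.576, -0.0]
ft_force: [0.2, -0.4, -0.2]
gripper_width: 0.278
grip_force: 0.0
```

Request:
{"method": "send_rows", "body": {
  "deltas": [
    {"gripper": 0.28,"delta_pos": [0.38,-0.135,0],"dr": [0,0,0]},
    {"gripper": 0.28,"delta_pos": [0.38,-0.135,0],"dr": [0,0,0]},
    {"gripper": 0.28,"delta_pos": [0.38,-0.135,0],"dr": [0,0,0]}
  ]
}}

```text
time_s: 18.7
tcp_pos: [522.8, -171.6, 227.6]
ee_rot: [-0.0, 0.817, 0.577, -0.0]
ft_force: [-4.9, -1.8, -0.2]
gripper_width: 0.283
grip_force: 2.0
```

Request:
{"method": "send_rows", "body": {
  "deltas": [
    {"gripper": 0.28,"delta_pos": [0.38,-0.135,0],"dr": [0,0,0]},
    {"gripper": 0.28,"delta_pos": [0.38,-0.135,0],"dr": [0,0,0]},
    {"gripper": 0.28,"delta_pos": [0.28,-0.1,0],"dr": [0,0,0]}
  ]
}}

```text
time_s: 19.0
tcp_pos: [533.7, -175.2, 227.3]
ee_rot: [0.0, 0.817, 0.576, 0.0]
ft_force: [-1.9, -0.4, -0.6]
gripper_width: 0.279
grip_force: 1.1
```

Request:
{"method": "send_rows", "body": {
  "deltas": [
    {"gripper": 0.28,"delta_pos": [0.19,-0.067,0],"dr": [0,0,0]},
    {"gripper": 0.28,"delta_pos": [0.19,-0.067,0],"dr": [0,0,0]}
  ]
}}

```text
time_s: 19.2
tcp_pos: [537.3, -176.4, 227.0]
ee_rot: [0.0, 0.817, 0.577, 0.0]
ft_force: [-2.0, -0.9, 0.6]
gripper_width: 0.282
grip_force: 0.9
```

Request:
{"method": "send_rows", "body": {
  "deltas": [
    {"gripper": 0.28,"delta_pos": [0.1,-0.035,0],"dr": [0,0,0]},
    {"gripper": 0.28,"delta_pos": [0.1,-0.035,0],"dr": [0,0,0]}
  ]
}}

```text
time_s: 19.4
tcp_pos: [539.2, -177.1, 226.9]
ee_rot: [0.0, 0.817, 0.576, 0.0]
ft_force: [-2.0, -0.6, 0.6]
gripper_width: 0.278
grip_force: 0.8
```

Request:
{"method": "send_rows", "body": {
  "deltas": [
    {"gripper": 0.28,"delta_pos": [0.1,-0.035,0],"dr": [0,0,0]},
    {"gripper": 0.28,"delta_pos": [0.05,-0.018,0],"dr": [0,0,0]}
  ]
}}

```text
time_s: 19.6
tcp_pos: [540.7, -177.7, 226.9]
ee_rot: [0.0, 0.817, 0.576, 0.0]
ft_force: [-1.2, -0.6, 0.0]
gripper_width: 0.277
grip_force: 0.8
```

Request:
{"method": "send_rows", "body": {
  "deltas": [
    {"gripper": 0.28,"delta_pos": [0.05,-0.018,0],"dr": [0,0,0]},
    {"gripper": 0.28,"delta_pos": [0.05,-0.018,0],"dr": [0,0,0]}
  ]
}}

```text
time_s: 19.8
tcp_pos: [541.6, -178.0, 226.9]
ee_rot: [-0.0, 0.817, 0.576, -0.0]
ft_force: [-3.7, -0.5, 0.6]
gripper_width: 0.282
grip_force: 1.8
```

Request:
{"method": "send_rows", "body": {
  "deltas": [
    {"gripper": 0.28,"delta_pos": [0.05,-0.018,0],"dr": [0,0,0]},
    {"gripper": 0.28,"delta_pos": [0.05,-0.018,0],"dr": [0,0,0]}
  ]
}}

```text
time_s: 20.0
tcp_pos: [542.1, -178.2, 226.8]
ee_rot: [-0.001, 0.817, 0.576, -0.001]
ft_force: [-8.3, 1.5, 3.2]
gripper_width: 0.276
grip_force: 3.9
```

Request:
{"method": "send_rows", "body": {
  "deltas": [
    {"gripper": 0.28,"delta_pos": [0.03,-0.01,0],"dr": [0,0,0]},
    {"gripper": 0.28,"delta_pos": [0,0,0],"dr": [0,0,0]},
    {"gripper": 0.28,"delta_pos": [-0.5,0.18,0],"dr": [0,0,0]},
    {"gripper": 0.28,"delta_pos": [0,0,0],"dr": [0,0,0]},
    {"gripper": 0.28,"delta_pos": [0,0,2],"dr": [0,0,0]},
    {"gripper": 0.28,"delta_pos": [0,0,4],"dr": [0,0,0]},
    {"gripper": 0.28,"delta_pos": [0,0,4],"dr": [0,0,0]},
    {"gripper": 0.28,"delta_pos": [-3,3,2],"dr": [0,0,0]},
    {"gripper": 0.28,"delta_pos": [-3,4,0],"dr": [0,0,0]},
    {"gripper": 0.28,"delta_pos": [-3,4,0],"dr": [0,0,0]},
    {"gripper": 0.28,"delta_pos": [-1,2,0],"dr": [0,0,0]},
    {"gripper": 0.28,"delta_pos": [0,0,0],"dr": [0,0,0]}
  ]
}}

```text
time_s: 21.2
tcp_pos: [436.7, -44.7, 347.5]
ee_rot: [0.0, 0.816, 0.577, 0.0]
ft_force: [0.2, -0.5, -0.9]
gripper_width: 0.278
grip_force: 0.0
```

```bash
python3 - <<'E'
from fit import *
s=read_state(); print(s['tcp_pos'],s['ft_force'])
A=[]
for n,p,a,b in(('top',(552.28,-183.24,-.342),155,290),('scene',(553.03,-184.5,-.342),220,180)):
    g=snap(n); A.append(g['color'][a:a+120,b:b+130])
    W=cloud(g)[0].reshape(-1,3); q=loc(W,p)
    m=(W[:,2]>61)&(W[:,2]<72)&(abs(q[:,0]-26)<14)&(abs(q[:,1])<30); print(n,'grip top',m.sum(),q[m].mean(0) if m.any() else '')
    k=(W[:,2]>73)&(W[:,2]<84)&(np.hypot(q[:,0]+18,q[:,1]+2)<25); print('knob',k.sum(),q[k].mean(0) if k.any() else '',np.std(q[k],0))
cv2.imwrite('pics/end.png',cv2.resize(np.hstack(A),None,fx=3,fy=3,interpolation=cv2.INTER_CUBIC))
E
```

```text
[436.67788302 -44.73489463 347.5082653 ] [ 0.17832495 -0.45252923 -0.92672218]
top grip top 60 [25.63086142  0.33335058]
knob 19 [-18.6516634   -1.79660255] [3.56377782 3.47111272]
scene grip top 83 [26.93572302 -1.05666779]
knob 26 [-17.69709941  -2.85134367] [3.6856575  3.81038413]
```

View pics/end.png

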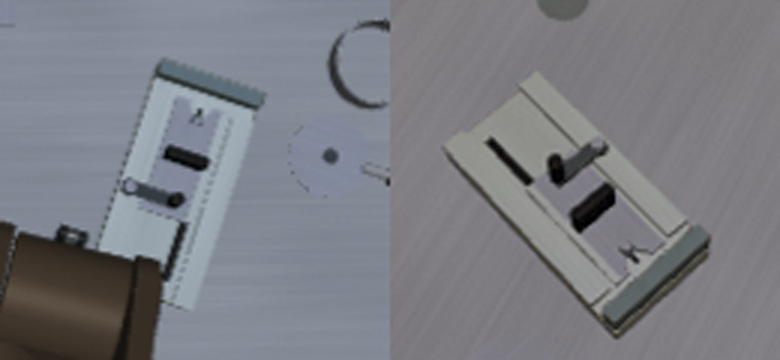

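The keeper lies straight across the tail, with the knob at top (175,200), bed (-18,-2). The blade is unchanged at bed x≈26 with the pin in the notch root, and the robot is clear. Handing in.

```bash
python3 -c "
from cell import *
print(finish_job())"
```

```text
the job is handed in; nothing more can be done
None
```

The job is handed in: the blade was pressed home against the pin at about 12–13 N at the wrist, and the keeper is locked fully across at its stop. My first keeper swing bound and pulled the knob with about 54 N before I released it and finished with a loose push; that passes 40 N if finger-pad contact counts, though the blade did not move.

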